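# Load a swing-out bucket and check that it swings free

### The arm

A 6-joint arm with a two-finger parallel gripper is mounted at the origin on a cart in front of the work surface, level with it; the furniture and walls round the work are solid. World frame = base frame: x ahead of the robot, y to its left, z up, the work surface at z = 0. Lengths are in m, angles in rad, forces in N, time in s.
With the tool pointing down it reaches from about 0.4 to 0.825 m from the base axis. Payload 7 kg.
Tool frame: the origin (TCP) lies on the centre line of the jaws, within the pads' length; the fingertips stand 19 mm ahead of it and the grasp point (between the pads) is the TCP; z points along the fingers, y is the line along which they close (so a half turn about z gives the same grasp; the last joint's range is limited). The gripper opens to 88 mm and grips with 3 to 60 N. Pads are 19 mm wide; open, the fingers measure 130 mm over their backs; the gripper's body (78 mm by 193 mm) begins 47 mm behind the grasp point.
Start: joints at [1.437, 0.359, 0.012, 0, -1.224, -0.288], TCP at [0.276, 0.616, 0.246] pointing down, gripper open.
Joint ranges: [-3.07, 3.07], [-1.43, 2.12], [-1.02, 1.25], [-3.03, 1.67], [-3.05, -0], [-3.03, 3.03]. Speed limits (rad/s): [2.39, 2.39, 3.01, 3.14, 3.14, 3.14].

### API

Orientations are given as [roll, pitch, yaw] about the fixed x, y, z axes, in that order (R = Rz(yaw) Ry(pitch) Rx(roll)).
In Python, from station import arm, imaging, models gives the robot as it stands.
- The arm moves only by the tool play_rows, never from a script. Its arguments are lists of equal length, an entry for each row: "travel": the shift along the tool's x, y, z in units of 25 mm (1.0 is 25 mm), a list of three; "twist": the turn about the tool's z in units of 0.15 rad (1.0 is 0.15 rad). A call has 1 to 8 rows; each row shifts and turns the commanded pose from where the row before left it, along the tool's axes as they then stand; what a row does not reach is not made up. A row lasts 1/8 s, in which the tool goes at most 62.5 mm and 10.7 degrees, less where a joint would pass 70% of its speed; a pose out of reach is approached as far as the arm can. A call with a number of a shift or a turn outside -1 to 1 is refused whole. A call with a gripper value outside its range is refused whole. "fingers" is the opening, from 0 (shut) to 1 (fully open), set as the call begins (left out, the last holds). The fingers move at their own pace and stop on an object; "newtons" is the grip in N (left out, the last holds). Time passes only in rows, so rows that do not move let the fingers close. It gives the time, the measured TCP pose, the force, the opening and the grip force at its end, in the units of the state.
- arm.get_state(): the state, without advancing time (a new reading comes with each control period).
- imaging.grab_frame(name): name is "side" or "top"; returns a dict with "pixels" (400x640x3 uint8, red, green, blue), "fx", "fy", "cx", "cy" (pixels), "distortion" ([k1, k2, p1, p2, k3] as OpenCV has them; the pictures are not rectified), "R" (3x3) and "t" (3): a world point X has camera coordinates R X + t. Camera axes: x right, y down, z forward; pixel columns grow to the right and rows downward; lengths in m; the calibration is good to about 2 mm. A picture is of the moment at which its call begins. There is no depth.
- arm.job_done(): hands the job in; it is judged then, once.
Trained networks look in the newest picture that a camera, given by its name, has taken for a name from the list of things; names that differ only in an ending like _2 or _b are one class to them, and where a whole thing is asked for, a point or a joint stands for the part that bears it (a point fixed in the world has none). Each returns a list of dicts, best first, with "confidence" (0 to 1); they miss things now and then, are a little off and sometimes report something else, mostly with a low value. They report only what shows in the picture. A call takes as long as a camera call. They do not tell look-alikes from the thing itself.
- models.boxes_of(name, camera): "extent" ([centre column, centre row, width, height] in pixels, round what is visible of it).
- models.silhouettes(name, camera): "pixels" (400x640 bool, what is visible of it) and "extent" ([centre column, centre row, width, height] in pixels, round what is visible of it).
The state is a dict: "t": time; "q": joint angles; "qd": joint speeds; "joint_efforts": joint torques, N m; "eef_pos": TCP position; "ee_rot": TCP orientation; "force": force on the tool from outside, world axes, zero at the start; "moment": the same for the moment, N m; "width": finger opening in m; "gripper_force": force on a finger pad.
Only numpy, scipy, OpenCV 4.12 (cv2) and the standard library are available. Lean on these libraries where they do the work, as an engineer would, in place of code of your own. Each camera call takes 0.05 s, during which the arm holds its last target. There are 200 camera calls.

### The job

Take the yellow tapered insert out of the white rack, seat it fully home in the hanging steel bucket so that its collar lies flat on the rim, and let go. Then check that the loaded bucket rocks free: push the insert's stem so that the bucket tips about 20 degrees away from the robot, let it swing back and hang still by itself, then push it about 20 degrees the other way, towards the robot, and let it swing back again. The insert must stay seated all the while; leave the green insert, the beaker, the amber bottle and the vial alone.

Things in the scene. Friction and masses are not known exactly. Their poses are not given: they have to be found in the camera images.
- yellow_insert: Loose yellow plastic insert, 84 mm high, about 90 g. Origin at the centre of its lower end, z up its axis. z 0 to 45 mm: cone, 20 mm diameter widening to 44; 45 to 50: collar, 52 mm diameter; 50 to 84: round grip stem, 24 mm diameter. It starts upright, hanging by its collar in one of the rack's two holes; lift it straight up.
- yellow_collar (a point): Centre of the underside of the yellow insert's collar, on its axis 45 mm above its lower end; z along the insert's axis. It meets bucket_mouth when the insert is seated.
- rack: White fixed rack, 180 mm (its x) by 80 mm (its y) by 55 mm high, with two 47 mm holes 45 mm either side of its centre along its x. Origin at the centre of its underside. Collars rest on its top at z = 55 mm.
- green_insert: Loose green insert in the other hole of the rack: same collar and stem, but a slimmer cone (14 to 28 mm). Not for this bucket; leave it.
- yoke: Fixed aluminium yoke: base plate 150 mm (x) by 110 mm (y) by 10 mm; two uprights 10 mm thick, 34 mm wide, 89 mm high, centred 40 mm either side along y. Origin at the centre of the underside; x points roughly away from the robot, y lies along the bucket's pivot pins, 85 mm above the origin.
- bucket (a joint): Tip angle of the bucket about the pivot pins, rad. 0 hanging upright; positive when the stem and rim lean along the yoke's +x, away from the robot; stops at +-0.7. It swings lightly and returns to 0 by its own weight within about two seconds; about 1 N on the stem tips it 0.35.
- bucket_mouth (a point): Centre of the steel bucket's rim plane, 4 mm above the pivot axis (z = 89 mm hanging), moves with the bucket; z out of the mouth. Tapered cup with a yellow band: 45.6 mm inside, 53.6 mm outside diameter at the rim, 48 mm deep, 0.8 mm radial play round the yellow cone. Seated, the collar lies on the rim and the stem stands 5 to 39 mm above the rim.
- beaker: Clear glass-like beaker, 52 mm diameter, 68 mm high, a bystander; origin at the centre of its underside.
- amber_bottle: Brown screw-cap bottle, 49 mm diameter, 101 mm high, a bystander; origin at the centre of its underside.
- vial: Small clear vial with white cap, 22 mm diameter, 53 mm high, a bystander; origin at the centre of its underside.
There are look-alikes about, which are no part of the job. There is more than one size of the yellow_insert; the one meant has the size given above.

How it is judged:
On the way, in this order (a step that is already met when the one before it is completed fails the run):
1. the yellow insert is fully seated in the bucket, let go, and the bucket hangs upright (distance between yellow_collar and bucket_mouth below 0.0035 m and angle between the z axis of yellow_collar and the z axis of bucket_mouth, either way round below 0.06 rad and contact force between the fingers and yellow_insert below 0.2 N and value of joint bucket between -0.1 and 0.1 rad), for 0.2 s.
2. the bucket is tipped at least 15 degrees (0.26 rad) away from the robot, the insert still seated (distance between yellow_collar and bucket_mouth below 0.0035 m and angle between the z axis of yellow_collar and the z axis of bucket_mouth, either way round below 0.06 rad and value of joint bucket above 0.26 rad), for 0.05 s.
3. it has swung back untouched and hangs upright, the insert still seated (all of step 1), for 0.2 s.
4. the bucket is tipped at least 15 degrees (0.26 rad) towards the robot, the insert still seated (distance between yellow_collar and bucket_mouth below 0.0035 m and angle between the z axis of yellow_collar and the z axis of bucket_mouth, either way round below 0.06 rad and value of joint bucket below -0.26 rad), for 0.05 s.
At the end, for the whole second after the job is handed in: The yellow insert is seated in the bucket (collar centre within 3.5 mm of the rim centre, axes within 0.06 rad), the bucket hangs upright within 0.1 rad and is at rest (distance between yellow_collar and bucket_mouth below 0.0035 m and angle between the z axis of yellow_collar and the z axis of bucket_mouth, either way round below 0.06 rad and value of joint bucket between -0.1 and 0.1 rad and linear speed of yellow_insert below 0.03 m/s); the robot touches nothing.
It fails at once if the green insert is taken or displaced (distance of green_insert from where it was at the start of the episode above 0.02 m).
It fails at once if a bystander is pushed or knocked over (distance of any of beaker, amber_bottle, vial from where it was at the start of the episode above 0.03 m or angle between any of beaker, amber_bottle, vial's own z axis and vertical above 0.4 rad).
It also fails if it takes over 67 s, if anything falls off the work surface, if the arm or the gripper's body presses on something with over 40 N, if the wrist force passes 120 N, or if a joint passes its speed limit or range.

## Working session

There is one attempt and no reset: what is moved stays moved. The work goes in short steps, Python scripts to look and compute and a tool call to move; the robot and the scene stay as the last step left them, time stands still between calls to the robot, and variables do not carry over. Pictures are saved under pics/ and viewed, at most 10 in all, crops included, and the job is handed in when it is done.

Besides the shell and the picture viewer there is one more tool, called after "Call:" as a command line: name --pt "numbers of a row" for each row, then --argument value for the rest. play_rows: Moves the arm, as the interface text tells. Shifts and turns lie within -1 to 1; 1 stands for 25 mm of shift or 0.15 rad of turn. Its arguments: {"type":"object","properties":{"travel":{"type":"array","items":{"type":"array","items":{"type":"number"}}},"twist":{"type":"array","items":{"type":"number"}},"fingers":{"type":"number"},"newtons":{"type":"number"}},"required":["travel","twist"]}

```bash
mkdir -p pics && cat > h.py <<'E'
import numpy as np, cv2
from station import arm, imaging, models
def K(f): return np.array([[f['fx'],0,f['cx']],[0,f['fy'],f['cy']],[0,0,1.]]), np.array(f['distortion'])
def proj(f,X):
    k,d=K(f); r,_=cv2.Rodrigues(np.array(f['R']))
    return cv2.projectPoints(np.atleast_2d(np.array(X,float)),r,np.array(f['t'],float),k,d)[0].reshape(-1,2)
def onz(f,uv,z):
    k,d=K(f); R=np.array(f['R']);t=np.array(f['t'])
    n=cv2.undistortPoints(np.array(uv,float).reshape(-1,1,2),k,d).reshape(-1,2)
    C=-R.T@t; D=np.c_[n,np.ones(len(n))]@R
    return C+D*((z-C[2])/D[:,2])[:,None]
def save(f,name,box=None,s=1):
    im=f['pixels'][:,:,::-1]
    if box: im=im[box[1]:box[3],box[0]:box[2]]
    cv2.imwrite('pics/'+name,cv2.resize(im,None,fx=s,fy=s,interpolation=cv2.INTER_CUBIC))
E
python3 - <<'E'
from h import *
for c in ['top','side']:
    f=imaging.grab_frame(c); save(f,c+'0.png',None,1.25)
    print(c,'cam at',-np.array(f['R']).T@f['t'])
    for n in ['yellow_insert','green_insert','rack','yoke','bucket','beaker','amber_bottle','vial']:
        for b in models.boxes_of(n,c): print(n,np.round(b['extent']),round(b['confidence'],2),onz(f,[b['extent'][:2]],0.05).round(3)[0][:2])
s=arm.get_state();print(s['eef_pos'],s['ee_rot'],s['width'],s['t'])
E
```

```text
top cam at [0.36445806 0.22392218 0.90481636]
yellow_insert [261. 211.  21.  21.] 0.97 [0.538 0.346]
yellow_insert [206. 219.  30.  35.] 0.92 [0.518 0.469]
yellow_insert [311. 221.  18.  13.] 0.51 [0.516 0.232]
green_insert [261. 250.  26.  25.] 0.98 [0.45  0.342]
rack [263. 231.  40.  81.] 0.74 [0.491 0.339]
bucket [376. 230.  45.  23.] 0.57 [0.497 0.087]
beaker [349. 152.  24.  33.] 0.91 [0.679 0.144]
amber_bottle [390. 159.  22.  30.] 0.8 [0.662 0.051]
vial [314. 155.  12.  12.] 0.67 [0.671 0.226]
side cam at [0.45733982 0.98448243 0.52975695]
yellow_insert [323. 237.  27.  29.] 0.73 [0.543 0.32 ]
yellow_insert [329. 287.  50.  70.] 0.63 [0.516 0.449]
yellow_insert [341. 220.  15.  23.] 0.51 [0.518 0.258]
green_insert [373. 247.  30.  51.] 0.62 [0.454 0.334]
green_insert [271. 192.  27.  39.] 0.5 [0.672 0.179]
rack [346. 258. 106.  58.] 0.92 [0.497 0.374]
yoke [362. 181.  67.  58.] 0.58 [0.489 0.1  ]
bucket [361. 168.  21.  23.] 0.7 [0.494 0.038]
beaker [271. 192.  27.  37.] 0.84 [0.672 0.178]
amber_bottle [286. 163.  24.  45.] 0.97 [0.669 0.042]
vial [264. 211.  16.  24.] 0.51 [0.669 0.251]
vial [321. 242.  28.  41.] 0.22 [0.544 0.335]
[0.27633017 0.61577979 0.2455573 ] [ 3.14153741e+00  3.85731559e-05 -4.21826828e-01] 0.08804062765801535 0.9
```

View pics/top0.png

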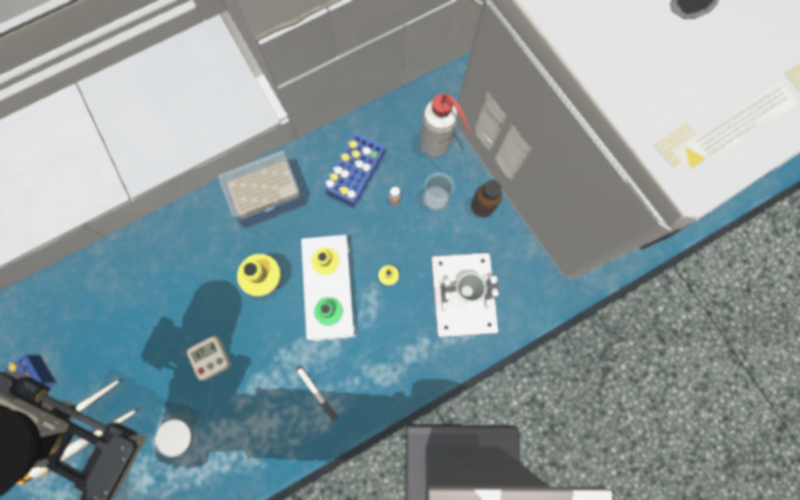

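View pics/side0.png

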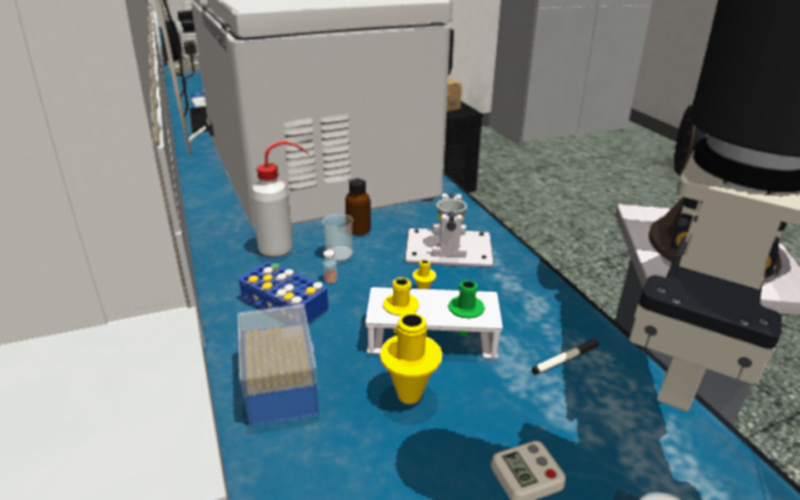

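Three yellow candidates in the top image: (206,219) is large and free-standing, (261,211) is in the rack beside the green one, and (311,221) is small and free-standing. The one in the rack fits the description, by its place and its 52 mm collar. I'll confirm it in an enlarged crop while measuring.

```bash
cat >> h.py <<'E'
from scipy.optimize import least_squares
def rev(prof,c):
    a=np.linspace(0,2*np.pi,40,endpoint=False)
    return np.array([[c[0]+r*np.cos(t),c[1]+r*np.sin(t),c[2]+z] for r,z in prof for t in a])
STEM=[(.026,.045),(.026,.05),(.012,.05),(.012,.084)]
def ext(p): return np.r_[p.min(0),p.max(0)]
def fitxy(fs,masks,prof,z,x0):
    obs=[]
    for m in masks:
        v,u=np.nonzero(m); obs.append(np.array([u.min()-.5,v.min()-.5,u.max()+.5,v.max()+.5]))
    g=lambda p:np.concatenate([ext(proj(f,rev(prof,[*p,z])))-o for f,o in zip(fs,obs)])
    r=least_squares(g,x0,loss='soft_l1'); return r.x,g(r.x).round(1)
def near(name,c,uv):
    L=[s for s in models.silhouettes(name,c) if np.hypot(s['extent'][0]-uv[0],s['extent'][1]-uv[1])<10]
    return L[0]['pixels'] if L else None
def white(f,uv,lo=175):
    im=f['pixels'].astype(int); m=((im.min(2)>lo)&(im.max(2)-im.min(2)<40)).astype(np.uint8)
    n,l,st,ce=cv2.connectedComponentsWithStats(m)
    k=min(range(1,n),key=lambda i:np.hypot(*(ce[i]-uv)) if st[i,4]>300 else 1e9)
    return (l==k).astype(np.uint8)
E
python3 - <<'E'
from h import *
T=imaging.grab_frame('top');S=imaging.grab_frame('side')
print('f',T['fx'],S['fx'])
for n,ut,us in [('yellow_insert',(261,211),(323,237)),('green_insert',(261,250),(373,245))]:
    mt,ms=near(n,'top',ut),near(n,'side',us)
    for tag,fs,ms_ in (('T',[T],[mt]),('S',[S],[ms]),('TS',[T,S],[mt,ms])):
        if any(m is None for m in ms_): print(n,tag,'miss');continue
        print(n,tag,*fitxy(fs,ms_,STEM,.01,[.53,.34] if n[0]=='y' else [.44,.34]))
for n,ut,us in [('yellow_insert',(206,219),(329,287)),('yellow_insert',(311,221),(341,220))]:
    mt=near(n,'top',ut); 
    if mt is not None: v,u=np.nonzero(mt);print('lookalike',onz(T,[[u.min(),v.mean()],[u.max(),v.mean()]],.06)[:,:2].round(3).tolist())
for nm,uv,z in (('rack',(262,230),.055),('yoke',(372,235),.01)):
    m=white(T,uv); c=cv2.findContours(m,0,1)[0]; c=max(c,key=cv2.contourArea)
    r=cv2.minAreaRect(c); w=onz(T,cv2.boxPoints(r),z)[:,:2]
    e=[w[1]-w[0],w[2]-w[1]]
    print(nm,m.sum(),'c',w.mean(0).round(4),'L',[np.linalg.norm(a).round(4) for a in e],'ang',[np.degrees(np.arctan2(a[1],a[0])).round(1) for a in e])
a=T['pixels'][185:280,195:405,::-1];b=S['pixels'][140:230,300:420,::-1];b2=S['pixels'][210:300,290:410,::-1]
A=cv2.resize(a,(796,360),interpolation=cv2.INTER_CUBIC);B=[cv2.resize(x,(310,232),interpolation=cv2.INTER_CUBIC) for x in (b,b2)]
o=np.zeros((592,796,3),np.uint8);o[:360]=A;o[360:,:310]=B[0];o[360:,320:630]=B[1];cv2.imwrite('pics/crop1.png',o)
for c,u in (('top',(376,230)),('side',(361,168))):
    for s in models.silhouettes('bucket_mouth',c)[:3]: print(c,s['extent'],s['confidence'])
print('mouth guess', onz(T,[[376,229.6]],.089),onz(S,[[361,164.5]],.089))
E
```

```text
f 386.6125317965117 460.419147249444
yellow_insert T [0.54019087 0.34982065] [-0.7 -0.1  0.7  0.1]
yellow_insert S [0.53977622 0.37328534] [-0.5  8.6  0.5 -2.5]
yellow_insert TS [0.54206038 0.35083753] [ -1.2  -0.9   0.3  -0.7   0.4   1.1   0.7 -10.9]
green_insert T [0.45296043 0.33877472] [-0.5 -0.5  0.5  0.5]
green_insert S [0.45160993 0.36378785] [-0.7  8.4  0.7 -2.6]
green_insert TS [0.45277476 0.33968242] [ -0.9  -0.4   0.1   0.6  -0.3   0.3   0.2 -11.7]
lookalike [[0.514, 0.499], [0.515, 0.43]]
lookalike [[0.516, 0.248], [0.516, 0.219]]
rack 2233 c [0.495  0.3426] L [np.float64(0.0853), np.float64(0.1865)] ang [np.float64(-85.7), np.float64(-174.8)]
yoke 2478 c [0.4906 0.0884] L [np.float64(0.1202), np.float64(0.1518)] ang [np.float64(-85.1), np.float64(-177.8)]
top [376.6, 229.4, 44.9, 27.4] 0.66
side [360.9, 164.3, 21.3, 16.3] 0.71
mouth guess [[0.49072869 0.09306013 0.089     ]] [[0.49291014 0.09656904 0.089     ]]
```

View pics/crop1.png

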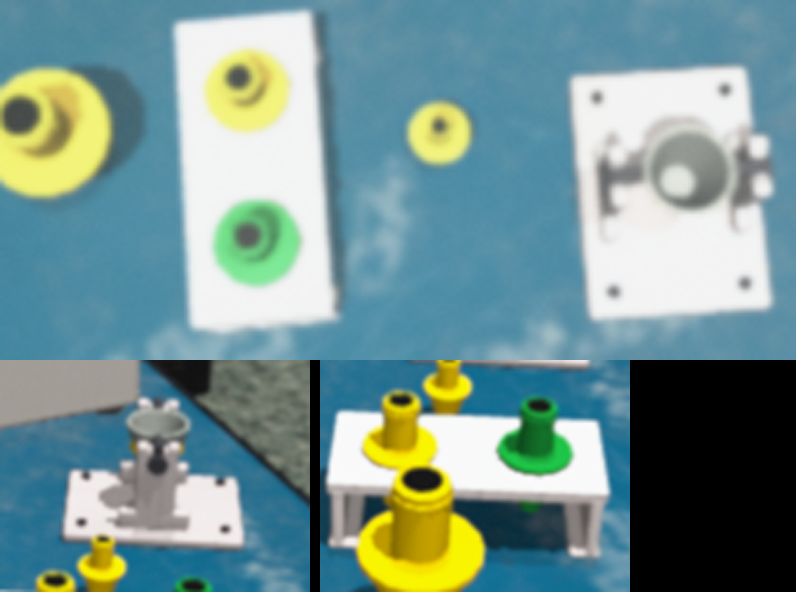

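The crop confirms it. The insert in the rack at top (261,211) has the same 52 mm collar as the green one, the big one is about 69 mm across and the small one about 29 mm. I take the rack one, at about (0.541, 0.349), and turn the tool so that the jaws close along the yoke's x.

Call:
play_rows --pt "0 0 0" --pt "0 0 0" --pt "0 0 0" --pt "0 0 0" --pt "0 0 0" --pt "0 0 0" --pt "0 0 0" --pt "0 0 0" --twist '[0.91, 0.91, 0.91, 0.91, 0.91, 0.91, 0.91, 0.91]' --fingers 0.6 --newtons 15

```text
t: 2.4
eef_pos: [0.2764, 0.6158, 0.2456]
ee_rot: [-3.142, 0.0, -1.518]
force: [0.5, 0.2, -0.4]
width: 0.053
gripper_force: 0.0
```

Call:
play_rows --pt "0.94 -0.83 0" --pt "0.94 -0.83 0" --pt "0.94 -0.83 0" --pt "0.94 -0.83 0" --pt "0.94 -0.83 0" --pt "0.94 -0.83 0" --pt "0.94 -0.83 0" --pt "0.94 -0.83 0" --twist '[0, 0, 0, 0, 0, 0, 0, 0]'

```text
t: 3.4
eef_pos: [0.4535, 0.4369, 0.2457]
ee_rot: [-3.141, 0.0, -1.514]
force: [0.3, -0.2, 0.4]
width: 0.0528
gripper_force: 0.0
```

Call:
play_rows --pt "0.94 -0.83 0" --pt "0.94 -0.83 0" --pt "0.94 -0.83 0" --pt "0.94 -0.83 0" --pt "0 0 0" --pt "0 0 0" --twist '[0, 0, 0, 0, 0, 0]'

```text
t: 4.15
eef_pos: [0.5409, 0.3485, 0.2455]
ee_rot: [3.141, 0.0, -1.514]
force: [0.3, 0.2, 0.3]
width: 0.0524
gripper_force: 0.0
```

```bash
cat >> h.py <<'E'
def tool(dx,dy,dz=0):
    y=arm.get_state()['ee_rot'][2]
    return (np.array([dx*np.cos(y)+dy*np.sin(y), dx*np.sin(y)-dy*np.cos(y), -dz])/.025).round(2)
E
python3 - <<'E'
from h import *
T=imaging.grab_frame('top');S=imaging.grab_frame('side')
w=onz(T,[(345.9,204.8),(391.6,202.9),(398.2,265.5),(351.2,268.9)],.01)[:,:2]
print(w.round(4).tolist(),w.mean(0)); 
for i,j in((0,1),(1,2),(2,3),(3,0)): print(np.linalg.norm(w[i]-w[j]).round(4),np.degrees(np.arctan2(*(w[j]-w[i])[::-1])).round(1))
def tri(ut,us):
    g=lambda X:np.r_[(proj(T,X)-ut).ravel(),(proj(S,X)-us).ravel()]
    r=least_squares(g,[.49,.09,.09]);return r.x,r.fun.round(1)
print('mouth tri',tri((376.8,229.3),(361.2,164.8)))
s=arm.get_state();print(s['t'],s['eef_pos'],s['ee_rot'],s['width']);e=s['eef_pos']
print('to yellow',tool(.541-e[0],.349-e[1],.081-e[2]))
A=cv2.resize(T['pixels'][170:270,200:330,::-1],(780,600));cv2.imwrite('pics/t2.png',A)
E
```

```text
[[0.5617, 0.1501], [0.5672, 0.0417], [0.4203, 0.0317], [0.4117, 0.1395]] [0.49023279 0.09073665]
0.1086 -87.1
0.1473 -176.1
0.1081 94.5
0.1504 4.1
mouth tri (array([0.49231674, 0.09071747, 0.08534671]), array([ 0. , -0.2,  0.2,  0. ]))
4.25 [0.54058064 0.34898626 0.24559797] [ 3.14158136e+00  1.14253486e-04 -1.51311499e+00] 0.05259643416244809
to yellow [ 0.   -0.02  6.58]
```

Call:
play_rows --pt "0 0 1" --pt "0 0 1" --pt "0 0 1" --pt "0 0 1" --pt "0 0 1" --pt "0 0 0.7" --pt "0 0 0" --twist '[0, 0, 0, 0, 0, 0, 0]'

```text
t: 5.12
eef_pos: [0.5402, 0.3483, 0.1018]
ee_rot: [3.14, -0.002, -1.513]
force: [0.7, -0.6, 0.6]
width: 0.0529
gripper_force: 0.0
```

Call:
play_rows --pt "0 0 0.45" --pt "0 0 0.4" --pt "0 0 0" --pt "0 0 0" --twist '[0, 0, 0, 0]'

```text
t: 5.62
eef_pos: [0.5412, 0.3486, 0.0821]
ee_rot: [-3.141, 0.0, -1.514]
force: [1.0, 0.1, 0.8]
width: 0.0526
gripper_force: 0.0
```

Call:
play_rows --pt "0 0 0" --pt "0 0 0" --pt "0 0 0" --pt "0 0 0" --pt "0 0 0" --pt "0 0 0" --twist '[0, 0, 0, 0, 0, 0]' --fingers 0 --newtons 15

```text
t: 6.38
eef_pos: [0.5411, 0.3485, 0.082]
ee_rot: [-3.141, 0.0, -1.514]
force: [0.0, -0.2, 1.3]
width: 0.0237
gripper_force: 15.0
```

Call:
play_rows --pt "0 0 -0.5" --pt "0 0 -1" --pt "0 0 -1" --pt "0 0 -1" --pt "0 0 -1" --pt "0 0 -0.5" --pt "0 0 0" --twist '[0, 0, 0, 0, 0, 0, 0]'

```text
t: 7.25
eef_pos: [0.5412, 0.3487, 0.2078]
ee_rot: [-3.14, 0.001, -1.514]
force: [-0.6, -0.9, -0.2]
width: 0.0239
gripper_force: 15.0
```

Call:
play_rows --pt "0.85 0.21 0" --pt "0.85 0.21 0" --pt "0.85 0.21 0" --pt "0.85 0.21 0" --pt "0.85 0.21 0" --pt "0.85 0.21 0" --pt "0.85 0.21 0" --pt "0.85 0.21 0" --twist '[0, 0, 0, 0, 0, 0, 0, 0]'

```text
t: 8.25
eef_pos: [0.5085, 0.1749, 0.2069]
ee_rot: [-3.141, 0.0, -1.514]
force: [-0.1, -0.6, 0.0]
width: 0.0235
gripper_force: 15.0
```

Call:
play_rows --pt "0.85 0.21 0" --pt "0.85 0.21 0" --pt "0.85 0.21 0" --pt "0.82 0.25 0" --pt "0 0 0" --pt "0 0 0" --twist '[0, 0, 0, 0, 0, 0]'

```text
t: 9.0
eef_pos: [0.4918, 0.0909, 0.207]
ee_rot: [-3.141, 0.0, -1.514]
force: [0.3, -0.5, -0.2]
width: 0.0238
gripper_force: 15.0
```

```bash
python3 - <<'E'
from h import *
T=imaging.grab_frame('top');S=imaging.grab_frame('side')
s=arm.get_state();print(s['t'],s['eef_pos'],s['ee_rot'],s['width'],s['gripper_force']);e=s['eef_pos']
for c in ('top','side'):
  for b in models.boxes_of('yellow_insert',c): print(c,np.round(b['extent'],1),round(b['confidence'],2))
# expected pose of held insert: origin 72 mm below TCP
for f in (T,S):
    p=rev([(.026,.045),(.026,.05)],[e[0],e[1],e[2]-.072]);print('pred collar',ext(proj(f,p)).round(1),'bottom',proj(f,[e[0],e[1],e[2]-.072]).round(1),'mouth',proj(f,[.4915,.091,.089]).round(1))
a=T['pixels'][180:290,310:440,::-1];b=S['pixels'][80:230,300:430,::-1]
A=cv2.resize(a,(400,338),interpolation=cv2.INTER_CUBIC);B=cv2.resize(b,(400,462),interpolation=cv2.INTER_CUBIC)
o=np.zeros((462,800,3),np.uint8);o[:338,:400]=A;o[:,400:]=B;cv2.imwrite('pics/carry.png',o)
E
```

```text
9.1 [0.49183308 0.09131605 0.20681968] [-3.14143843e+00  8.41639463e-05 -1.51351558e+00] 0.023775352091431837 14.999983459711075
top [207.3 219.5  36.7  35. ] 0.82
side [326.9 287.1  48.5  68.3] 0.88
side [342.1 219.2  13.7  26.3] 0.6
pred collar [370.7 207.8 398.6 235.4] bottom [[380.4 225.6]] mouth [[377.  229.2]]
pred collar [351.6 117.  377.1 128.6] bottom [[362.9 143.9]] mouth [[361.8 163.4]]
```

View pics/carry.png

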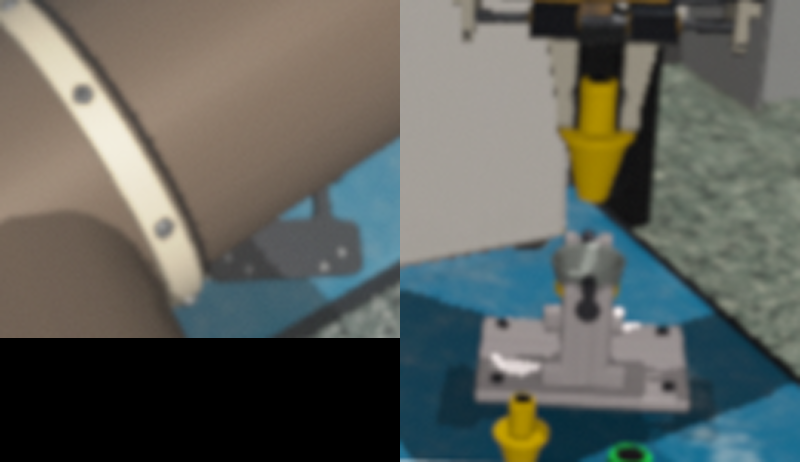

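The side view shows the insert hanging straight, with its collar at (364,122) where it was predicted and the bucket's rim centred at (361.6,164), also as predicted. The arm hides the top view. I lower it.

Call:
play_rows --pt "0 0 0.7" --pt "0 0 0.7" --pt "0 0 0.7" --pt "0 0 0.6" --pt "0 0 0.3" --pt "0 0 0" --pt "0 0 0" --twist '[0, 0, 0, 0, 0, 0, 0]'

```text
t: 10.07
eef_pos: [0.492, 0.0912, 0.1323]
ee_rot: [-3.141, 0.0, -1.514]
force: [0.5, -0.1, -0.4]
width: 0.0235
gripper_force: 15.0
```

Call:
play_rows --pt "0 0 0.1" --pt "0 0 0.1" --pt "0 0 0.1" --pt "0 0 0.1" --pt "0 0 0" --pt "0 0 0" --twist '[0, 0, 0, 0, 0, 0]'

```text
t: 10.82
eef_pos: [0.4916, 0.0911, 0.1218]
ee_rot: [3.142, 0.0, -1.514]
force: [0.2, 1.1, -1.4]
width: 0.0236
gripper_force: 15.0
```

Call:
play_rows --pt "0 0 0.06" --pt "0 0 0.06" --pt "0 0 0" --pt "0 0 0" --twist '[0, 0, 0, 0]'

```text
t: 11.32
eef_pos: [0.492, 0.0916, 0.1192]
ee_rot: [-3.141, 0.001, -1.514]
force: [-3.2, 4.9, 4.6]
width: 0.0238
gripper_force: 15.0
```

```bash
python3 - <<'E'
from h import *
F=[]
for i in range(4):
    S=imaging.grab_frame('side'); s=arm.get_state(); F.append(np.r_[s['force'],s['moment']])
print(np.mean(F,0).round(2),s['eef_pos'],s['t'])
save(S,'low.png',(320,110,400,220),5)
E
```

```text
[-2.79  4.9   4.07  1.85  0.99 -0.02] [0.49200307 0.0916635  0.11924222] 11.525
```

View pics/low.png

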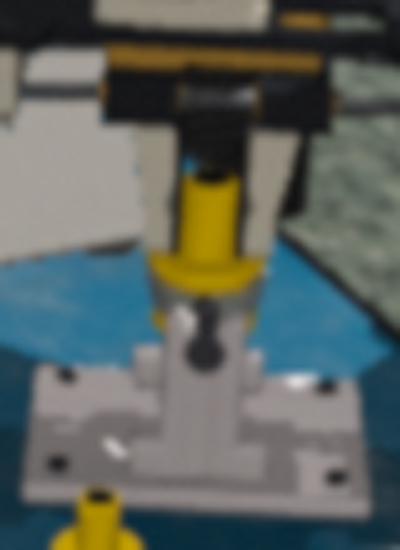

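The insert is nearly down, about 3 mm short. The side force says to shift about 1.5 mm towards +y and 1 mm towards -x.

Call:
play_rows --pt "-0.06 0.04 0" --pt "0 0 0" --pt "0 0 0" --twist '[0, 0, 0]'

```text
t: 11.9
eef_pos: [0.4905, 0.0923, 0.1187]
ee_rot: [3.141, -0.0, -1.514]
force: [-0.4, 0.8, -0.3]
width: 0.0235
gripper_force: 15.0
```

```bash
cat > fr.py <<'E'
from h import *
F=[]
for i in range(4):
    imaging.grab_frame('side'); s=arm.get_state(); F.append(np.r_[s['force'],s['moment']])
print(np.mean(F,0).round(2),s['eef_pos'],s['t'])
E
python3 fr.py
```

```text
[ 0.36  0.86 -1.05  0.37 -0.17 -0.03] [0.49047258 0.09230086 0.11872819] 12.1
```

Forces are gone. I continue down with a touch more +y.

Call:
play_rows --pt "-0.02 0 0.05" --pt "0 0 0.05" --pt "0 0 0" --pt "0 0 0" --twist '[0, 0, 0, 0]'

```text
t: 12.6
eef_pos: [0.4907, 0.093, 0.1163]
ee_rot: [-3.141, 0.0, -1.514]
force: [2.2, 0.4, -2.1]
width: 0.0236
gripper_force: 15.0
```

```bash
python3 fr.py
```

```text
[ 1.76  0.53 -1.82  0.33 -0.92  0.02] [0.49065076 0.09299807 0.11628793] 12.8
```

Call:
play_rows --pt "0 -0.03 0" --pt "0 0 0.05" --pt "0 0 0" --pt "0 0 0" --twist '[0, 0, 0, 0]'

```text
t: 13.3
eef_pos: [0.491, 0.0931, 0.1158]
ee_rot: [3.141, 0.0, -1.514]
force: [-4.8, 2.4, 8.6]
width: 0.0234
gripper_force: 15.0
```

```bash
python3 fr.py
```

```text
[-3.97  2.14  8.9   0.86  1.52 -0.04] [0.49099718 0.09307114 0.11581972] 13.5
```

The insert is firmly on the rim: 9 N upward at z = 0.1158, where 0.116 was expected. I let go.

Call:
play_rows --pt "0 0 0" --pt "0 0 0" --pt "0 0 0" --pt "0 0 0" --pt "0 0 0" --pt "0 0 0" --pt "0 0 0" --pt "0 0 0" --twist '[0, 0, 0, 0, 0, 0, 0, 0]' --fingers 1

```text
t: 14.5
eef_pos: [0.4912, 0.093, 0.1151]
ee_rot: [3.142, -0.0, -1.514]
force: [0.3, -0.5, 0.1]
width: 0.087
gripper_force: 0.0
```

Call:
play_rows --pt "0 0 0" --pt "0 0 0" --pt "0 0 0" --pt "0 0 0" --pt "0 0 0" --pt "0 0 0" --pt "0 0 0" --pt "0 0 0" --twist '[0, 0, 0, 0, 0, 0, 0, 0]'

```text
t: 15.5
eef_pos: [0.4912, 0.093, 0.1151]
ee_rot: [3.142, -0.0, -1.514]
force: [-0.7, -0.2, -0.1]
width: 0.0877
gripper_force: 0.0
```

```bash
python3 fr.py; python3 - <<'E'
from h import *
S=imaging.grab_frame('side')
p=lambda z:ext(proj(S,rev([(.026,z),(.026,z+.005)],[.491,.0925,0]))).round(1)
print('collar seated pred',p(.089),'stem top',proj(S,[[.479,.0925,.128],[.503,.0925,.128]]).round(1).tolist())
save(S,'rel.png',(325,110,400,200),6)
E
```

```text
[ 0.19 -0.01  0.29  0.05 -0.04  0.01] [0.49122352 0.09295675 0.11505974] 15.7
collar seated pred [349.9 156.4 374.3 169.3] stem top [[368.8, 147.6], [357.4, 146.7]]
```

View pics/rel.png

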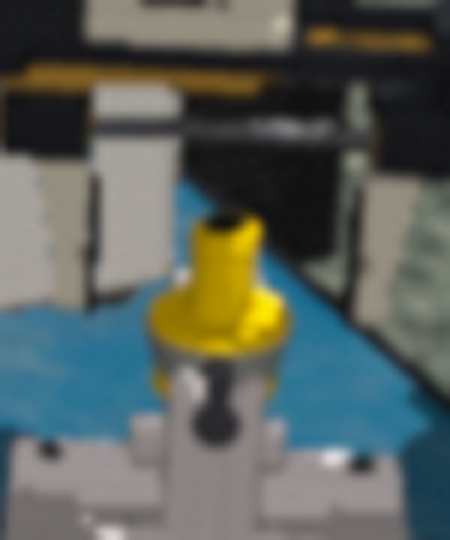

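The collar in the side view spans columns 349.5 to 373.7 and rows 156.7 to 169.3, against a seated prediction of 349.9–374.3 and 156.4–169.3. It is seated flat, the jaws are open and clear, and there is no force. Now I raise the fingertips above the collar and push away with the rear finger.

Call:
play_rows --pt "0 0 -0.3" --pt "0 0 -0.3" --pt "0 -0.3 0" --pt "0 -0.4 0" --pt "0 -0.4 0" --pt "0 0 0" --twist '[0, 0, 0, 0, 0, 0]'

```text
t: 16.5
eef_pos: [0.5194, 0.0945, 0.1296]
ee_rot: [3.141, -0.0, -1.514]
force: [-1.2, 1.2, 0.1]
width: 0.0879
gripper_force: 0.0
```

```bash
cat > tilt.py <<'E'
from h import *
S=imaging.grab_frame('side'); im=S['pixels']
hsv=cv2.cvtColor(im,cv2.COLOR_RGB2HSV)
M=((hsv[:,:,0]>18)&(hsv[:,:,0]<34)&(hsv[:,:,1]>130)&(hsv[:,:,2]>70)).astype(np.uint8)
M[:,:335]=0;M[:,395:]=0;M[:125]=0;M[185:]=0
def model(th,C=(.4912,.0925),psi=.065):
    c,s=np.cos(th),np.sin(th); Ry=np.array([[c,0,s],[0,1,0],[-s,0,c]])
    Rz=cv2.Rodrigues(np.array([0,0,psi]))[0]; o=np.zeros((400*4,640*4),np.uint8)
    for prof in ([(.026,.004),(.026,.009)],[(.012,.009),(.012,.043)]):
        P=rev(prof,[0,0,0])@(Rz@Ry).T+np.array([*C,.085])
        cv2.fillConvexPoly(o,cv2.convexHull(((proj(S,P)+.5)*4).astype(np.int32)),1)
    return cv2.resize(o,(640,400),interpolation=cv2.INTER_AREA)
def iou(th):
    m=model(th)>0; return (m&(M>0)).sum()/(m|(M>0)).sum()
A=np.arange(-.7,.71,.02); I=[iou(a) for a in A]; k=int(np.argmax(I))
s=arm.get_state();print('tilt',A[k].round(2),'iou',round(I[k],2),'t',s['t'],'tcp',s['eef_pos'].round(4),'F',np.round(s['force'],1))
E
python3 tilt.py
```

```text
tilt 0.06 iou 0.84 t 16.55 tcp [0.5188 0.0943 0.1295] F [ 0.6  0.3 -0.7]
```

Call:
play_rows --pt "0 -0.1 0" --pt "0 -0.1 0" --pt "0 -0.1 0" --pt "0 -0.1 0" --pt "0 -0.1 0" --pt "0 0 0" --pt "0 0 0" --twist '[0, 0, 0, 0, 0, 0, 0]'

```text
t: 17.42
eef_pos: [0.5311, 0.0952, 0.1301]
ee_rot: [3.141, -0.0, -1.514]
force: [-1.9, 0.6, 3.0]
width: 0.0875
gripper_force: 1.5
```

```bash
python3 tilt.py
```

```text
tilt 0.32 iou 0.83 t 17.475 tcp [0.5311 0.0952 0.1301] F [-2.3 -0.9  3.7]
```

Call:
play_rows --pt "0 -0.08 0" --pt "0 0 0" --pt "0 0 0" --twist '[0, 0, 0]'

```text
t: 17.85
eef_pos: [0.5332, 0.0954, 0.1301]
ee_rot: [-3.142, -0.0, -1.514]
force: [-2.2, -0.5, 3.8]
width: 0.0876
gripper_force: 1.8
```

```bash
cat >> tilt.py <<'E'
save(S,'tilt%d.png'%round(s['t']*10),(325,110,400,200),6)
E
python3 tilt.py
```

```text
tilt 0.44 iou 0.81 t 17.9 tcp [0.5332 0.0953 0.1301] F [-2.8 -0.1  3.6]
```

```bash
ls pics
```

```text
carry.png
crop1.png
low.png
rel.png
side0.png
t2.png
tilt179.png
top0.png
```

View pics/tilt179.png

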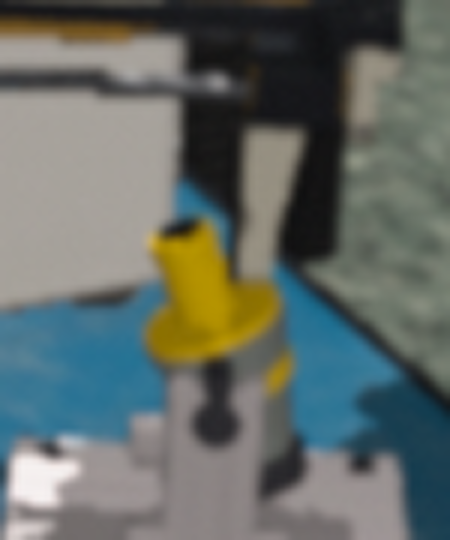

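The picture shows the bucket tipped away by roughly 0.4 rad, with the stem top at crop (182,232) and the collar still flat on the rim. I withdraw to the centre and let it hang still.

Call:
play_rows --pt "0 0.14 0" --pt "0 0.34 0" --pt "0 0.4 0" --pt "0 0.4 0" --pt "0 0.4 0" --pt "0 0 0" --pt "0 0 0" --pt "0 0 0" --twist '[0, 0, 0, 0, 0, 0, 0, 0]'

```text
t: 18.9
eef_pos: [0.4916, 0.0931, 0.1301]
ee_rot: [-3.141, 0.0, -1.514]
force: [-0.1, -0.0, -0.1]
width: 0.0874
gripper_force: 0.0
```

Call:
play_rows --pt "0 0 0" --pt "0 0 0" --pt "0 0 0" --pt "0 0 0" --pt "0 0 0" --pt "0 0 0" --pt "0 0 0" --pt "0 0 0" --twist '[0, 0, 0, 0, 0, 0, 0, 0]'

```text
t: 19.9
eef_pos: [0.4912, 0.093, 0.1301]
ee_rot: [3.142, -0.0, -1.514]
force: [-0.3, -0.2, -0.0]
width: 0.088
gripper_force: 0.0
```

Call:
play_rows --pt "0 0 0" --pt "0 0 0" --pt "0 0 0" --pt "0 0 0" --pt "0 0 0" --pt "0 0 0" --pt "0 0 0" --pt "0 0 0" --twist '[0, 0, 0, 0, 0, 0, 0, 0]'

```text
t: 20.9
eef_pos: [0.4912, 0.0929, 0.13]
ee_rot: [3.142, -0.0, -1.514]
force: [0.4, -0.4, 0.4]
width: 0.0877
gripper_force: 0.0
```

Call:
play_rows --pt "0 0 0" --pt "0 0 0" --pt "0 0 0" --pt "0 0 0" --pt "0 0 0" --pt "0 0 0" --pt "0 0 0" --pt "0 0 0" --twist '[0, 0, 0, 0, 0, 0, 0, 0]'

```text
t: 21.9
eef_pos: [0.4912, 0.0929, 0.1301]
ee_rot: [3.142, 0.0, -1.514]
force: [0.6, 0.1, 0.3]
width: 0.0879
gripper_force: 0.0
```

```bash
python3 tilt.py; python3 tilt.py
```

```text
tilt 0.06 iou 0.85 t 21.95 tcp [0.4912 0.0929 0.1301] F [-0.7  0.7 -0.2]
tilt 0.06 iou 0.85 t 22.0 tcp [0.4912 0.0929 0.13  ] F [0.1 0.1 0.7]
```

It reads 0.06, as it did before the push, so that is measurement bias and the bucket hangs upright. Now I push the other way with the far finger.

Call:
play_rows --pt "0 0.3 0" --pt "0 0.4 0" --pt "0 0.4 0" --pt "0 0 0" --pt "0 0.1 0" --pt "0 0.1 0" --pt "0 0.1 0" --pt "0 0.1 0" --twist '[0, 0, 0, 0, 0, 0, 0, 0]'

```text
t: 23.0
eef_pos: [0.4542, 0.091, 0.1303]
ee_rot: [-3.141, 0.0, -1.514]
force: [1.2, -0.5, 2.1]
width: 0.088
gripper_force: 1.0
```

Call:
play_rows --pt "0 0.1 0" --pt "0 0.06 0" --pt "0 0 0" --pt "0 0 0" --twist '[0, 0, 0, 0]'

```text
t: 23.5
eef_pos: [0.4501, 0.0908, 0.1303]
ee_rot: [-3.141, 0.0, -1.514]
force: [2.5, 0.7, 2.9]
width: 0.0876
gripper_force: 1.6
```

```bash
python3 tilt.py
```

```text
tilt -0.28 iou 0.8 t 23.55 tcp [0.4502 0.0908 0.1303] F [2.5 1.3 3.7]
```

Call:
play_rows --pt "0 0.06 0" --pt "0 0 0" --pt "0 0 0" --twist '[0, 0, 0]'

```text
t: 23.92
eef_pos: [0.4484, 0.0906, 0.1301]
ee_rot: [-3.141, 0.0, -1.514]
force: [1.8, 0.4, 4.7]
width: 0.0877
gripper_force: 1.9
```

```bash
python3 tilt.py
```

```text
tilt -0.34 iou 0.79 t 23.975 tcp [0.4484 0.0906 0.1301] F [3.  0.4 4.7]
```

It is tipped about 0.34–0.4 towards the robot. I withdraw to the centre, wait, then lift clear.

Call:
play_rows --pt "0 -0.14 0" --pt "0 -0.37 0" --pt "0 -0.4 0" --pt "0 -0.4 0" --pt "0 -0.4 0" --pt "0 0 0" --pt "0 0 0" --pt "0 0 0" --twist '[0, 0, 0, 0, 0, 0, 0, 0]'

```text
t: 24.98
eef_pos: [0.4907, 0.0929, 0.1301]
ee_rot: [3.142, 0.0, -1.514]
force: [-0.2, 0.1, 0.7]
width: 0.0879
gripper_force: 0.0
```

Call:
play_rows --pt "0 0 0" --pt "0 0 0" --pt "0 0 0" --pt "0 0 0" --pt "0 0 0" --pt "0 0 0" --pt "0 0 0" --pt "0 0 0" --twist '[0, 0, 0, 0, 0, 0, 0, 0]'

```text
t: 25.98
eef_pos: [0.491, 0.093, 0.1301]
ee_rot: [-3.142, 0.0, -1.514]
force: [0.0, -0.1, 0.1]
width: 0.0879
gripper_force: 0.0
```

Call:
play_rows --pt "0 0 0" --pt "0 0 0" --pt "0 0 0" --pt "0 0 0" --pt "0 0 0" --pt "0 0 0" --pt "0 0 0" --pt "0 0 0" --twist '[0, 0, 0, 0, 0, 0, 0, 0]'

```text
t: 26.98
eef_pos: [0.491, 0.0929, 0.1301]
ee_rot: [-3.142, 0.0, -1.514]
force: [-0.1, 0.8, 0.0]
width: 0.0876
gripper_force: 0.0
```

Call:
play_rows --pt "0 0 -0.4" --pt "0 0 -0.6" --pt "0 0 -0.6" --pt "0 0 -0.6" --pt "0 0 -0.6" --pt "0 0 -0.6" --pt "0 0 0" --pt "0 0 0" --twist '[0, 0, 0, 0, 0, 0, 0, 0]'

```text
t: 27.98
eef_pos: [0.4907, 0.0929, 0.2147]
ee_rot: [3.141, -0.0, -1.514]
force: [0.4, 0.8, 0.4]
width: 0.0879
gripper_force: 0.0
```

```bash
python3 tilt.py; sleep 0; python3 tilt.py; ls -t pics | head -1; cp "pics/$(ls -t pics | head -1)" pics/end.png
```

```text
tilt 0.06 iou 0.84 t 28.025 tcp [0.4906 0.0928 0.2144] F [-0.7  0.7  0.6]
tilt 0.06 iou 0.84 t 28.075 tcp [0.4906 0.0928 0.2144] F [-0.4 -0.3  0. ]
tilt281.png
```

View pics/end.png

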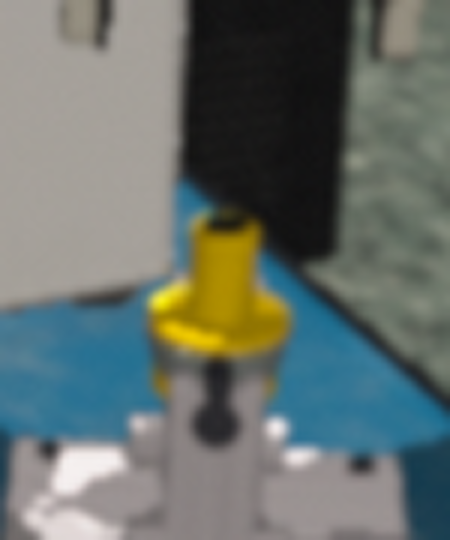

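The insert is seated and the bucket upright, with the collar at crop columns 147–292 and rows 280–356, the same as just after release. The gripper is clear, so I hand the job in.

```bash
python3 -c "
from station import arm
print(arm.job_done())"
```

```text
the job is handed in; nothing more can be done
None
```

I handed the job in at about 28 s; no verdict came back: the yellow insert is seated and released, the bucket tipped at least about 0.34 rad each way by camera and swung back upright, and nothing else was touched.

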